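# Dispense one heat sink and lock the slide

### The arm

A 6-joint arm with a two-finger parallel gripper is mounted at the origin on the work surface. World frame = base frame: x ahead of the robot, y to its left, z up, the work surface at z = 0. Lengths are in m, angles in degrees, forces in N, time in s.
With the tool pointing down it reaches from about 0.375 to 0.9 m from the base axis. Payload 3.1 kg.
Tool frame: the origin (TCP) lies at the very end of the fingers, on their centre line; the grasp point (between the pads) lies bot.grip_point_offset behind it (bot.grip_point_offset is the distance from the TCP to the grasp point, in m); z points along the fingers, y is the line along which they close (so a half turn about z gives the same grasp; the last joint's range is limited). The gripper opens to 87 mm and grips with 3 to 60 N. Pads are 19 mm wide; open, the fingers measure 117 mm over their backs; the gripper's body (75 mm by 190 mm) begins 51 mm behind the grasp point.
Start: joints at [-86.259, 30.224, 82.088, -0, 67.689, -10.227], TCP at [0.151, -0.606, 0.223] pointing down, gripper open.
Joint ranges: [-176.69, 176.69], [-43.24, 126.21], [12.49, 139.97], [-82, 262], [0, 151.66], [-163.58, 163.58]. Speed limits (degrees/s): [159.86, 159.86, 180, 180, 180, 180].

### API

Orientations are given as a 3x3 rotation matrix whose columns are the frame's x, y, z axes.
In Python, from rig import bot, viewer, ticket gives the robot as it stands.
- The arm moves only by the tool servo_tool, never from a script. Its argument "targets" is a list of rows, each an object with "offset": the shift along the tool's x, y, z in m, a list of three; "dr": the turn, a rotation vector about the tool's x, y, z in degrees, a list of three. In form: [{"offset": [x, y, z], "dr": [ax, ay, az]}, ...]. A call has 1 to 20 rows; each row is the pose to reach, as a shift and turn from the pose commanded when the call began, along the tool's axes at that moment; what a row does not reach only later rows make up. A row lasts 1/12 s, in which the tool goes at most 41.7 mm and 7.16 degrees, less where a joint would pass 70% of its speed; a pose out of reach is approached as far as the arm can. A call with a gripper value outside its range is refused whole. "gripper" is the gripper command: -1 is fully open, 1 is shut, values between are in proportion, set as the call begins (left out, the last holds). The fingers move at their own pace and stop on an object; the grip force is fixed at half the most. Time passes only in rows, so rows that repeat a pose let the fingers close. It gives the time, the measured TCP pose, the force, the opening and the grip force at its end, in the units of the state.
- bot.read_state(): the state, without advancing time (a new reading comes with each control period).
- viewer.capture(name): name is "side" or "top" or "wrist"; returns a dict with "color" (480x640x3 uint8, red, green, blue), "camera_matrix" (3x3 intrinsics, pixels), "R" (3x3) and "t" (3): a world point X has camera coordinates R X + t. Camera axes: x right, y down, z forward; pixel columns grow to the right and rows downward; lengths in m; the calibration is good to about 2 mm. A picture is of the moment at which its call begins. There is no depth.
- ticket.hand_in(): hands the job in; it is judged then, once.
The state is a dict: "time_s": time; "joint_positions": joint angles; "qvel": joint speeds; "tau": joint torques, N m; "position": TCP position; "tcp_rot": TCP orientation; "force": force on the tool from outside, world axes, zero at the start; "moment": the same for the moment, N m; "opening": opening from 0.0 (shut) to 1.0 (fully open); "grasp_force": force on a finger pad.
Only numpy, scipy, OpenCV 4.12 (cv2) and the standard library are available. Lean on these libraries where they do the work, as an engineer would, in place of code of your own. Each camera call takes 0.05 s, during which the arm holds its last target. There are 200 camera calls.

### The job

Push the sprung slide of the dispenser that holds the finned heat sinks all the way in to its stop, so that one heat sink comes out onto its tray, and let the slide spring fully back. Then take the locking pin from its block and drop it fully home, up to its flange, through the eye beside that slide's push plate. Leave the other dispenser's slide alone.

Things in the scene. Friction and masses are not known exactly. Their poses are not given: they have to be found in the camera images.
- fin_dispenser: Dispenser of FINNED heat sinks. Grey plinth 335 x 84 mm, deck 30 mm high, fixed to the table; on it an open magazine of four steel posts (top at 112 mm) with three stacked parts. Origin: on the table under the magazine's centre; parts are pushed out along +x, z up. Sprung slide at x -152 to -48 mm, outfeed tray at x 41 to 159 mm. A lug with a 17 mm hole (z 22 to 30) lies under the slide's eye.
- box_dispenser: Dispenser of smooth plain cases of the same size. Grey plinth 335 x 84 mm, deck 30 mm high, fixed to the table; on it an open magazine of four steel posts (top at 112 mm) with three stacked parts. Origin: on the table under the magazine's centre; parts are pushed out along +x, z up. Sprung slide at x -152 to -48 mm, outfeed tray at x 41 to 159 mm. 
- fin_dispenser_slide (a joint): Travel of the heat-sink dispenser's slide along the dispenser's +x, in m: 0 fully back (spring-held), 0.090 pushed to its stop. The spring resists with 3 N at the start and 8 N at the stop and brings the slide back when let go.
- box_dispenser_slide (a joint): The same for the slide of the dispenser of plain cases.
- fin_dispenser_paddle (a point): Centre of the rear face (the face to push, facing the dispenser's -x) of the upright steel push plate on the heat-sink slide, 85 mm above the table. Plate 56 mm wide (y), 10 mm thick, from 50 to 105 mm high; moves with the slide. Axes as the dispenser.
- fin_dispenser_eye (a point): Centre of the mouth (top face, 58 mm above the table) of the 17 mm through hole in the eye of the heat-sink slide: a 36 mm square, 8 mm thick plate beside the push plate, centred 70 mm to its +y side. Moves with the slide.
- heatsink1: Lowest of the three heat sinks: aluminium, 70 (x) x 60 (y) x 25 mm, lengthwise fins upward, about 0.12 kg. Origin: centre of its underside.
- heatsink2: The middle heat sink, as heatsink1, starts 25 mm higher.
- heatsink3: The top heat sink, as heatsink1, starts 50 mm higher.
- pin: Upright locking pin: steel shaft 10 mm across, 52 mm long; above it a flange 30 mm across, 4 mm thick; on top a black round grip 24 mm across, 26 mm high; 0.06 kg. Origin: lower end of the shaft, z towards the grip. Starts in the pin block with its flange on the block's top, its grip 64 to 90 mm above the table.
- pin_block: Black block 60 x 60 x 60 mm fixed to the table, with a vertical 13 mm through hole in its middle in which the pin is parked. Origin: centre of its underside.

How it is judged (in metres and radians):
On the way, in this order (a step that is already met when the one before it is completed fails the run):
1. the heat-sink slide is pushed in to its stop (value of joint fin_dispenser_slide above 0.085 m), for 0.1 s.
2. the slide is let back with one heat sink on the tray (x of heatsink1 in the frame of fin_dispenser above 0.072 m and value of joint fin_dispenser_slide below 0.006 m), for 0.2 s.
At the end, for the whole second after the job is handed in: One heat sink lies flat on the tray, centre over 72 mm from the magazine's; the other two are in the magazine (within 15 mm), one place lower; slide back within 6 mm; pin at rest in the eye, flange within 6 mm of its top, within 10 mm of its axis and 0.2 rad of upright (all of step 2 and z of each of heatsink1, heatsink2 in the frame of fin_dispenser below 0.037 m and x of heatsink2 in the frame of fin_dispenser between -0.015 and 0.015 m and x of heatsink3 in the frame of fin_dispenser between -0.015 and 0.015 m and z of heatsink3 in the frame of fin_dispenser below 0.062 m and z of pin in the frame of fin_dispenser_eye below -0.046 m and horizontal distance between pin and fin_dispenser_eye below 0.01 m and angle between pin's own z axis and vertical below 0.2 rad and linear speed of each of pin, heatsink1 below 0.02 m/s); the robot touches nothing.
It fails at once if the slide of the other dispenser is pushed in more than 15 mm (value of joint box_dispenser_slide above 0.015 m).
It also fails if it takes over 64 s, if anything falls off the work surface, if the arm or the gripper's body presses on something with over 40 N, if the wrist force passes 120 N, or if a joint passes its speed limit or range.

## Working session

There is one attempt and no reset: what is moved stays moved. The work goes in short steps, Python scripts to look and compute and a tool call to move; the robot and the scene stay as the last step left them, time stands still between calls to the robot, and variables do not carry over. Pictures are saved under pics/ and viewed, at most 10 in all, crops included, and the job is handed in when it is done.

Besides the shell and the picture viewer there is one more tool, called after "Request:" as name([rows], argument=value, ...), one row to a line, values as JSON. servo_tool: Moves the arm, as the interface text tells. Its arguments: {"type":"object","properties":{"targets":{"type":"array"},"gripper":{"type":"number"}},"required":["targets"]}

```bash
mkdir -p pics
python3 - <<'E'
from rig import bot, viewer
import cv2,pickle,numpy as np
s=bot.read_state();print(s['time_s'],s['position'],np.round(s['tcp_rot'],3).tolist(),bot.grip_point_offset)
d={}
for n in ('side','top'):
    c=viewer.capture(n);d[n]=c;cv2.imwrite(f'pics/{n}0.png',c['color'][:,:,::-1])
    print(n,np.round(c['R'],3).tolist(),c['t'],c['camera_matrix'].tolist())
pickle.dump(d,open('d0.pkl','wb'))
E
```

```text
0.0 [ 0.15084506 -0.60576454  0.22157518] [[0.97, 0.241, -0.0], [0.241, -0.97, 0.002], [0.0, -0.002, -1.0]] 0.0187
side [[-0.897, -0.442, -0.014], [-0.207, 0.446, -0.871], [0.391, -0.778, -0.491]] [0.43734947 0.19067806 0.59888298] [[487.44194102647805, 0.0, 312.0922180440008], [0.0, 487.44194102647805, 245.51153447639004], [0.0, 0.0, 1.0]]
top [[0.017, -1.0, 0.001], [-0.991, -0.017, -0.129], [0.129, 0.001, -0.992]] [-5.75868352e-04  5.39876920e-01  1.11916788e+00] [[568.7736293668553, 0.0, 318.517810168084], [0.0, 568.7736293668553, 237.0929780233878], [0.0, 0.0, 1.0]]
```

View pics/top0.png

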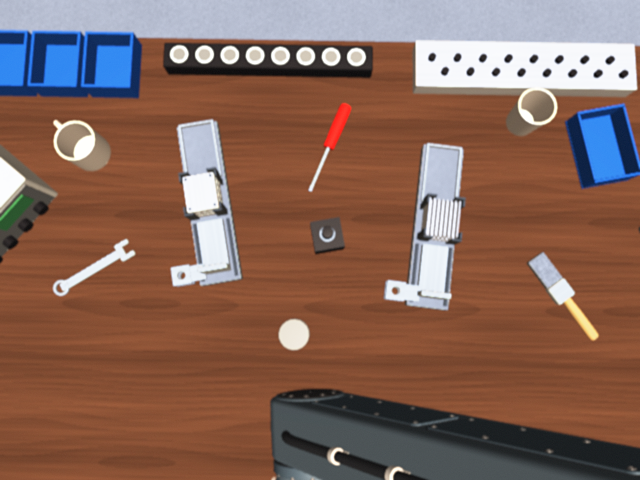

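View pics/side0.png

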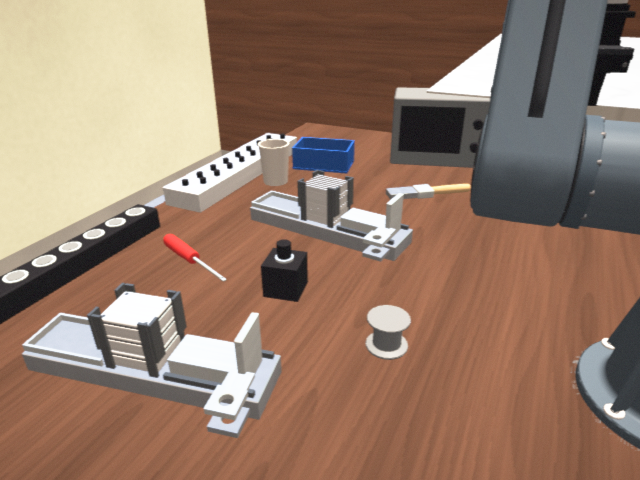

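Top view: the finned stack is the right-hand dispenser (437,220), its eye is at (396,291), and the pin is at (327,233). The side view confirms fins on the far dispenser. Next I localise these more precisely.

```bash
cat > h.py <<'E'
import numpy as np
def cast(c,u,v,z):
    R,t,K=c['R'],c['t'],c['camera_matrix']
    d=R.T@np.linalg.solve(K,[u,v,1.]);o=-R.T@t
    return o+d*(z-o[2])/d[2]
def proj(c,X):
    p=c['camera_matrix']@(c['R']@np.asarray(X)+c['t']);return p[:2]/p[2]
E
python3 - <<'E'
from h import *
import pickle,cv2
d=pickle.load(open('d0.pkl','rb'));t=d['top'];im=t['color'][:,:,::-1]
c=im[130:320,300:480];cv2.imwrite('pics/c0.png',cv2.resize(c,None,fx=3.15,fy=3.15,interpolation=cv2.INTER_CUBIC)[:600])
for n,p,z in [('c1',(424,143),.03),('c2',(463,147),.03),('c3',(448,309),.03),('c4',(408,305),.03),('eye',(396,291),.058),('pin',(327,233),.09)]: print(n,cast(t,*p,z).round(4))
E
```

```text
c1 [ 0.7419 -0.2075  0.03  ]
c2 [ 0.7348 -0.2886  0.03  ]
c3 [ 0.3996 -0.2533  0.03  ]
c4 [ 0.4062 -0.1731  0.03  ]
eye [ 0.4327 -0.1453  0.058 ]
pin [ 0.5409 -0.0075  0.09  ]
```

View pics/c0.png

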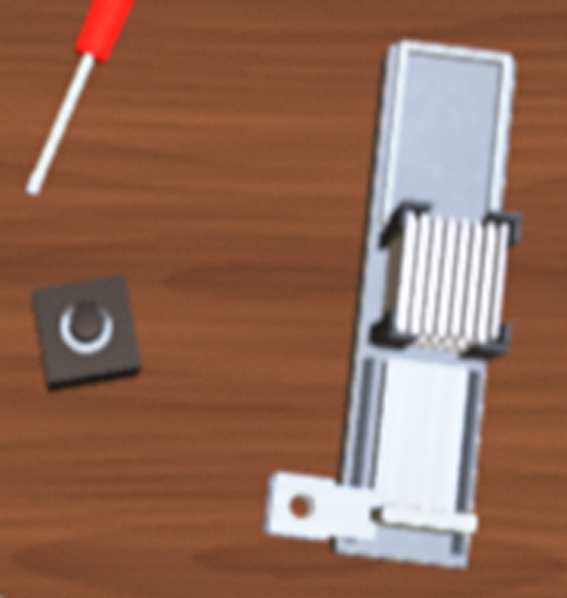

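```bash
cat >> h.py <<'E'
from scipy.spatial.transform import Rotation as Ro
def tgt(s,P,yaw):
    "offset/dr to reach world TCP P, tool vertical, tool x at yaw deg"
    R=np.array(s['tcp_rot']);a=np.radians(yaw);c,n=np.cos(a),np.sin(a)
    G=np.array([[c,n,0],[n,-c,0],[0,0,-1.]])
    return (R.T@(np.array(P)-s['position'])).round(4),Ro.from_matrix(R.T@G).as_rotvec(degrees=True).round(2)
E
python3 - <<'E'
from h import *
from rig import bot
import pickle
d=pickle.load(open('d0.pkl','rb'));t=d['top']
x=np.array([.9947,-.1028,0]);y=np.array([.1028,.9947,0])
f=lambda u,v:(300+u/3.15,130+v/3.15)
e=cast(t,*f(301,506),.058);p=cast(t,*f(427,517),.105)
print('eye',e,'paddle top',p,'rel',(p-e)@x,(p-e)@y)
print('pin',cast(t,*f(88,316),.09),cast(t,*f(86,327),.064))
q=e-.07*y-.03*x;q[2]=.15;print(q,tgt(bot.read_state(),q,-5.9))
E
```

```text
eye [ 0.43339141 -0.1443804   0.058     ] paddle top [ 0.42636965 -0.2132529   0.105     ] rel 9.554937340211008e-05 -0.06922931765933342
pin [ 0.54618035 -0.00924594  0.09      ] [ 0.54288526 -0.00849399  0.064     ]
[ 0.39635441 -0.2109254   0.15      ] (array([ 0.3336, -0.3238,  0.0724]), array([-0.11,  0.  , 19.87]))
```

Request:
servo_tool([
  {"offset": [0.024, -0.023, 0.005], "dr": [0, 0, 1.4]},
  {"offset": [0.048, -0.046, 0.01], "dr": [0, 0, 2.8]},
  {"offset": [0.072, -0.07, 0.015], "dr": [0, 0, 4.3]},
  {"offset": [0.096, -0.093, 0.02], "dr": [0, 0, 5.7]},
  {"offset": [0.12, -0.116, 0.025], "dr": [0, 0, 7.1]},
  {"offset": [0.144, -0.139, 0.03], "dr": [0, 0, 8.5]},
  {"offset": [0.168, -0.162, 0.035], "dr": [0, 0, 10]},
  {"offset": [0.192, -0.186, 0.04], "dr": [0, 0, 11.4]},
  {"offset": [0.216, -0.209, 0.045], "dr": [0, 0, 12.8]},
  {"offset": [0.24, -0.232, 0.05], "dr": [0, 0, 14.2]},
  {"offset": [0.264, -0.255, 0.055], "dr": [0, 0, 15.6]},
  {"offset": [0.288, -0.28, 0.06], "dr": [0, 0, 17]},
  {"offset": [0.31, -0.3, 0.065], "dr": [0, 0, 18.5]},
  {"offset": [0.325, -0.32, 0.072], "dr": [-0.1, 0, 19.9]},
  {"offset": [0.328, -0.322, 0.072], "dr": [-0.1, 0, 19.9]},
  {"offset": [0.328, -0.322, 0.072], "dr": [-0.1, 0, 19.9]},
], gripper=1)

```text
time_s: 1.43
position: [0.3915, -0.2133, 0.1502]
tcp_rot: [[0.995, -0.1, -0.001], [-0.1, -0.995, -0.001], [-0.001, 0.001, -1.0]]
force: [0.3, 0.4, 0.4]
opening: 0.012
grasp_force: 0.0
```

Run:
```python
from h import *
from rig import bot,viewer
import cv2
s=bot.read_state();print(s['time_s'],s['position'],s['opening'],np.round(s['tcp_rot'],3).tolist(),s['force'])
for X in ([.42,-.211,.07],): print(tgt(s,X,-5.9))
w=viewer.capture('wrist');cv2.imwrite('pics/w1.png',w['color'][:,:,::-1])
```

```text
1.4333 [ 0.39153825 -0.21334228  0.15016116] 0.01158787479427038 [[0.995, -0.1, -0.001], [-0.1, -0.995, -0.001], [-0.001, 0.001, -1.0]] [0.32808726 0.44354374 0.38135536]
(array([ 0.0282, -0.0052,  0.0801]), array([0.05, 0.06, 0.18]))
```

View pics/w1.png

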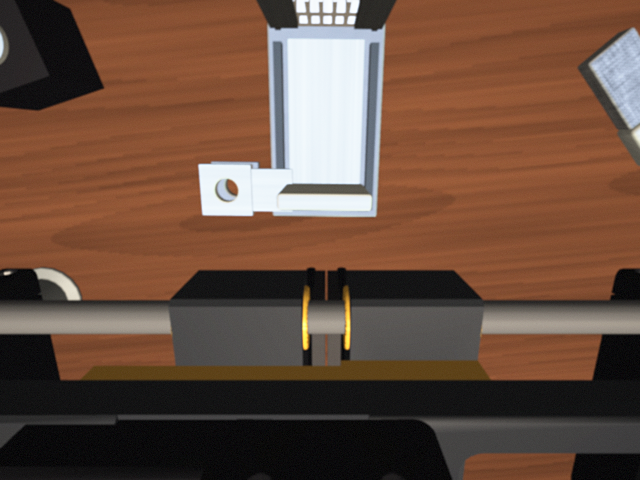

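The wrist view shows the plate centred on the fingers (column about 325), with the eye at (228,188). I'll descend and push.

Request:
servo_tool([
  {"offset": [0, 0, 0.027], "dr": [0, 0, 0]},
  {"offset": [0, 0, 0.054], "dr": [0, 0, 0]},
  {"offset": [0, 0, 0.075], "dr": [0, 0, 0]},
  {"offset": [0, 0, 0.08], "dr": [0, 0, 0]},
  {"offset": [0.006, 0, 0.08], "dr": [0, 0, 0]},
  {"offset": [0.012, 0, 0.08], "dr": [0, 0, 0]},
  {"offset": [0.018, 0, 0.08], "dr": [0, 0, 0]},
  {"offset": [0.024, 0, 0.08], "dr": [0, 0, 0]},
  {"offset": [0.03, 0, 0.08], "dr": [0, 0, 0]},
  {"offset": [0.036, 0, 0.08], "dr": [0, 0, 0]},
  {"offset": [0.042, 0, 0.08], "dr": [0, 0, 0]},
  {"offset": [0.048, 0, 0.08], "dr": [0, 0, 0]},
  {"offset": [0.054, 0, 0.08], "dr": [0, 0, 0]},
  {"offset": [0.06, 0, 0.08], "dr": [0, 0, 0]},
  {"offset": [0.066, 0, 0.08], "dr": [0, 0, 0]},
  {"offset": [0.072, 0, 0.08], "dr": [0, 0, 0]},
  {"offset": [0.078, 0, 0.08], "dr": [0, 0, 0]},
  {"offset": [0.084, 0, 0.08], "dr": [0, 0, 0]},
  {"offset": [0.09, 0, 0.08], "dr": [0, 0, 0]},
  {"offset": [0.095, 0, 0.08], "dr": [0, 0, 0]},
])

```text
time_s: 3.15
position: [0.4836, -0.2237, 0.0707]
tcp_rot: [[0.995, -0.102, -0.006], [-0.102, -0.995, 0.001], [-0.006, 0.0, -1.0]]
force: [-9.1, -2.0, 2.7]
opening: 0.005
grasp_force: 4.4
```

Request:
servo_tool([
  {"offset": [0.002, 0, 0], "dr": [0, 0, 0]},
  {"offset": [0.004, 0, 0], "dr": [0, 0, 0]},
  {"offset": [0.006, 0, 0], "dr": [0, 0, 0]},
  {"offset": [0.008, 0, 0], "dr": [0, 0, 0]},
  {"offset": [0.01, 0, 0], "dr": [0, 0, 0]},
  {"offset": [0.01, 0, 0], "dr": [0, 0, 0]},
])

```text
time_s: 3.65
position: [0.4933, -0.2246, 0.0705]
tcp_rot: [[0.995, -0.102, -0.006], [-0.102, -0.995, 0.001], [-0.006, -0.0, -1.0]]
force: [-7.4, -1.6, 2.8]
opening: 0.001
grasp_force: 4.1
```

Request:
servo_tool([
  {"offset": [0.002, 0, 0], "dr": [0, 0, 0]},
  {"offset": [0.004, 0, 0], "dr": [0, 0, 0]},
  {"offset": [0.005, 0, 0], "dr": [0, 0, 0]},
  {"offset": [0.005, 0, 0], "dr": [0, 0, 0]},
])

```text
time_s: 3.98
position: [0.4979, -0.2249, 0.0705]
tcp_rot: [[0.995, -0.102, -0.007], [-0.102, -0.995, 0.001], [-0.007, -0.0, -1.0]]
force: [-8.8, -1.8, 2.1]
opening: 0.004
grasp_force: 4.3
```

Run:
```python
from h import *
from rig import bot,viewer
import cv2
c=viewer.capture('side')['color'];cv2.imwrite('pics/s2.png',cv2.resize(c[150:280,230:430,::-1],None,fx=3.5,fy=3.5,interpolation=cv2.INTER_CUBIC))
```

```text
(no output)
```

View pics/s2.png

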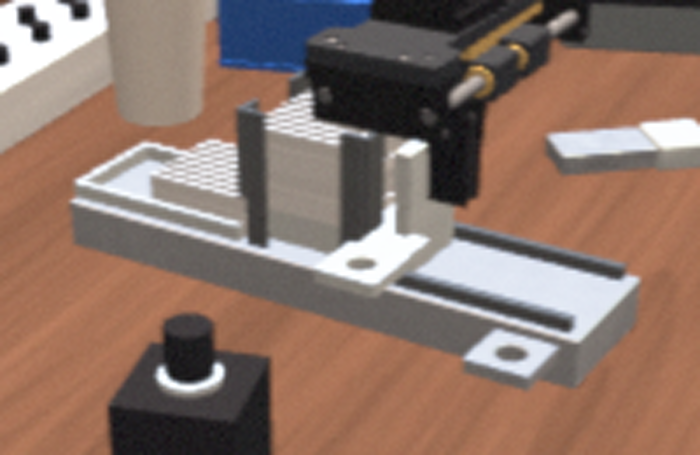

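The side crop shows the lowest heat sink on the tray and the slide nearly in. The force has not jumped yet, so I keep pushing.

Request:
servo_tool([
  {"offset": [0.002, 0, 0], "dr": [0, 0, 0]},
  {"offset": [0.004, 0, 0], "dr": [0, 0, 0]},
  {"offset": [0.004, 0, 0], "dr": [0, 0, 0]},
])

```text
time_s: 4.28
position: [0.4995, -0.2246, 0.0702]
tcp_rot: [[0.995, -0.101, -0.012], [-0.101, -0.995, 0.003], [-0.012, -0.002, -1.0]]
force: [-14.2, -1.0, 3.9]
opening: 0.006
grasp_force: 6.6
```

Request:
servo_tool([
  {"offset": [0.001, 0, 0], "dr": [0, 0, 0]},
  {"offset": [0.003, 0, 0], "dr": [0, 0, 0]},
  {"offset": [0.003, 0, 0], "dr": [0, 0, 0]},
])

```text
time_s: 4.53
position: [0.4994, -0.2239, 0.0698]
tcp_rot: [[0.995, -0.1, -0.018], [-0.1, -0.995, 0.006], [-0.019, -0.004, -1.0]]
force: [-18.6, -2.2, 6.2]
opening: 0.004
grasp_force: 9.3
```

The position is stuck and the force is rising, so the slide is at its stop. I'll let it back gently.

Request:
servo_tool([
  {"offset": [-0.006, 0, 0], "dr": [0, 0, 0]},
  {"offset": [-0.012, 0, 0], "dr": [0, 0, 0]},
  {"offset": [-0.018, 0, 0], "dr": [0, 0, 0]},
  {"offset": [-0.026, 0, 0], "dr": [0, 0, 0]},
  {"offset": [-0.034, 0, 0], "dr": [0, 0, 0]},
  {"offset": [-0.042, 0, 0], "dr": [0, 0, 0]},
  {"offset": [-0.05, 0, 0], "dr": [0, 0, 0]},
  {"offset": [-0.058, 0, 0], "dr": [0, 0, 0]},
  {"offset": [-0.066, 0, 0], "dr": [0, 0, 0]},
  {"offset": [-0.074, 0, 0], "dr": [0, 0, 0]},
  {"offset": [-0.082, 0, 0], "dr": [0, 0, 0]},
  {"offset": [-0.09, 0, 0], "dr": [0, 0, 0]},
  {"offset": [-0.098, 0, 0], "dr": [0, 0, 0]},
  {"offset": [-0.106, 0, 0], "dr": [0, 0, 0]},
  {"offset": [-0.114, 0, 0], "dr": [0, 0, 0]},
  {"offset": [-0.122, 0, 0], "dr": [0, 0, 0]},
  {"offset": [-0.122, 0, 0], "dr": [0, 0, 0]},
  {"offset": [-0.122, 0, 0], "dr": [0, 0, 0]},
  {"offset": [-0.122, 0, 0], "dr": [0, 0, 0]},
])

```text
time_s: 6.12
position: [0.3872, -0.2152, 0.0707]
tcp_rot: [[0.995, -0.104, 0.002], [-0.104, -0.995, -0.003], [0.002, 0.003, -1.0]]
force: [-1.0, 0.7, -0.3]
opening: 0.006
grasp_force: 0.0
```

Request:
servo_tool([
  {"offset": [0, 0, -0.03], "dr": [0, 0, 0]},
  {"offset": [0, 0, -0.06], "dr": [0, 0, 0]},
  {"offset": [0, 0, -0.09], "dr": [0, 0, 0]},
  {"offset": [0, 0, -0.12], "dr": [0, 0, 0]},
  {"offset": [0, 0, -0.12], "dr": [0, 0, 0]},
], gripper=-1)

```text
time_s: 6.53
position: [0.39, -0.217, 0.1955]
tcp_rot: [[0.995, -0.103, 0.009], [-0.103, -0.995, -0.01], [0.01, 0.009, -1.0]]
force: [1.3, -1.0, -0.4]
opening: 0.296
grasp_force: 0.0
```

Run:
```python
from h import *
from rig import bot,viewer
import cv2
s=bot.read_state();print(s['time_s'],s['position'],s['force'],np.round(s['tcp_rot'],3).tolist())
print(tgt(s,[.5435,-.009,.19],84.1))
c=viewer.capture('side')['color'];a=cv2.resize(c[150:280,230:430,::-1],(500,325),interpolation=cv2.INTER_CUBIC)
w=viewer.capture('wrist');import pickle;pickle.dump(w,open('w2.pkl','wb'))
b=cv2.resize(w['color'][:,:,::-1],(640,480))
o=np.zeros((600,800,3),np.uint8);o[:240,:320]=cv2.resize(b,(320,240));o[:325,320:]=cv2.resize(a,(480,325));t=viewer.capture('top')['color'][:,:,::-1]
o[330:600,320:620]=cv2.resize(t[130:320,290:480],(300,270));cv2.imwrite('pics/m3.png',o)
```

```text
6.5333 [ 0.38996317 -0.21695316  0.19547702] [ 1.27026879 -0.97103908 -0.36709746] [[0.995, -0.103, 0.009], [-0.103, -0.995, -0.01], [0.01, 0.009, -1.0]]
(array([ 0.1313, -0.2227,  0.0048]), array([ 8.900e-01, -5.000e-02, -8.999e+01]))
```

View pics/m3.png

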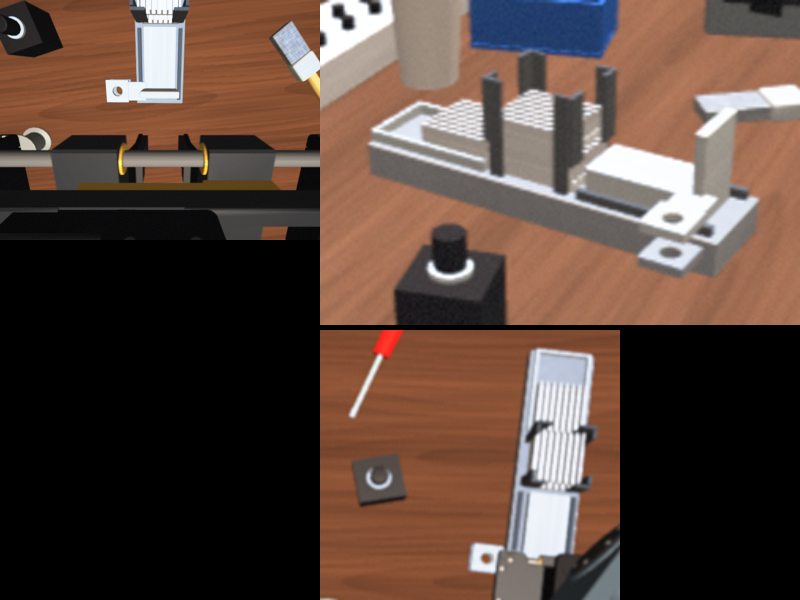

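The heat sink lies on the tray, the stack has dropped and the slide is back. Next I go above the pin, turning the tool by 90°.

Request:
servo_tool([
  {"offset": [0.009, -0.016, 0], "dr": [0, 0, -6.5]},
  {"offset": [0.018, -0.032, 0], "dr": [0, 0, -13]},
  {"offset": [0.027, -0.048, 0], "dr": [0, 0, -19.5]},
  {"offset": [0.037, -0.064, 0], "dr": [0, 0, -26]},
  {"offset": [0.046, -0.08, 0], "dr": [0, 0, -32.5]},
  {"offset": [0.056, -0.096, 0], "dr": [0, 0, -39]},
  {"offset": [0.065, -0.112, 0], "dr": [0, 0, -45.5]},
  {"offset": [0.075, -0.128, 0], "dr": [0, 0, -52]},
  {"offset": [0.084, -0.144, 0], "dr": [0, 0, -58.5]},
  {"offset": [0.094, -0.16, 0], "dr": [0, 0, -65]},
  {"offset": [0.103, -0.176, 0], "dr": [0, 0, -71.5]},
  {"offset": [0.113, -0.192, 0], "dr": [0, 0, -78]},
  {"offset": [0.122, -0.208, 0], "dr": [0, 0, -84]},
  {"offset": [0.131, -0.222, 0], "dr": [0, 0, -90]},
  {"offset": [0.131, -0.222, 0], "dr": [0, 0, -90]},
  {"offset": [0.131, -0.222, 0], "dr": [0, 0, -90]},
  {"offset": [0.131, -0.222, 0], "dr": [0, 0, -90]},
])

```text
time_s: 8.1
position: [0.5385, -0.0071, 0.1888]
tcp_rot: [[0.105, 0.994, -0.003], [0.994, -0.105, -0.001], [-0.002, -0.003, -1.0]]
force: [0.5, -0.9, 0.3]
opening: 1.003
grasp_force: 0.0
```

Run:
```python
from h import *
from rig import bot,viewer
import cv2,pickle
s=bot.read_state();print(s['time_s'],s['position'],s['opening'],np.round(s['tcp_rot'],3).tolist(),np.round(s['joint_positions']))
print(tgt(s,[.544,-.009,.068],84.1))
w=viewer.capture('wrist');pickle.dump(w,open('w3.pkl','wb'))
cv2.imwrite('pics/w3.png',w['color'][:,:,::-1])
print(proj(w,[.544,-.009,.09]),proj(w,s['position']))
```

```text
8.1 [ 0.5385277  -0.00708661  0.18879722] 1.0028557267570959 [[0.105, 0.994, -0.003], [0.994, -0.105, -0.001], [-0.002, -0.003, -1.0]] [-13.  26.  96.  -0.  58.  -6.]
(array([-0.0011,  0.006 ,  0.1208]), array([-0.18,  0.1 , -0.12]))
[334.82710894 237.06796187] [327.40104076 288.11249428]
```

View pics/w3.png

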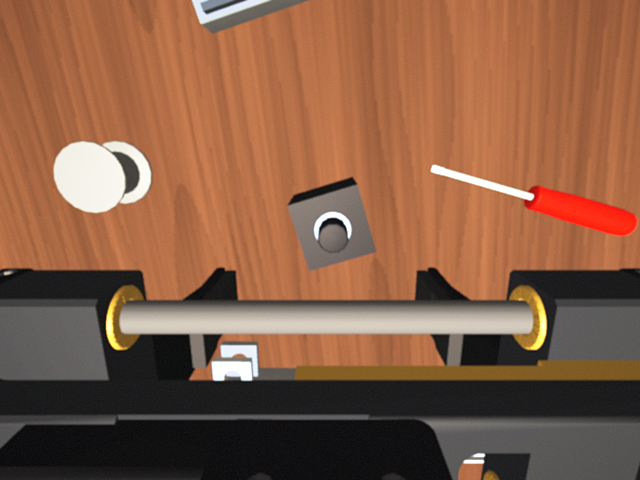

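The grip top is at (333,236), against a prediction of (335,237). I'll descend and grasp.

Request:
servo_tool([
  {"offset": [-0.001, 0.006, 0.03], "dr": [0, 0, 0]},
  {"offset": [-0.001, 0.006, 0.06], "dr": [0, 0, 0]},
  {"offset": [-0.001, 0.006, 0.085], "dr": [0, 0, 0]},
  {"offset": [-0.001, 0.006, 0.105], "dr": [0, 0, 0]},
  {"offset": [-0.001, 0.006, 0.115], "dr": [0, 0, 0]},
  {"offset": [-0.001, 0.006, 0.12], "dr": [0, 0, 0]},
  {"offset": [-0.001, 0.006, 0.12], "dr": [0, 0, 0]},
  {"offset": [-0.001, 0.006, 0.12], "dr": [0, 0, 0]},
])

```text
time_s: 8.82
position: [0.5461, -0.0092, 0.0709]
tcp_rot: [[0.104, 0.995, 0.001], [0.995, -0.104, -0.002], [-0.002, 0.001, -1.0]]
force: [0.3, 0.7, 0.7]
opening: 1.003
grasp_force: 0.0
```

Request:
servo_tool([
  {"offset": [0, 0, 0], "dr": [0, 0, 0]},
  {"offset": [0, 0, 0], "dr": [0, 0, 0]},
  {"offset": [0, 0, 0], "dr": [0, 0, 0]},
  {"offset": [0, 0, 0], "dr": [0, 0, 0]},
  {"offset": [0, 0, 0], "dr": [0, 0, 0]},
  {"offset": [0, 0, 0], "dr": [0, 0, 0]},
  {"offset": [0, 0, 0], "dr": [0, 0, 0]},
  {"offset": [0, 0, 0], "dr": [0, 0, 0]},
  {"offset": [0, 0, 0], "dr": [0, 0, 0]},
  {"offset": [0, 0, 0], "dr": [0, 0, 0]},
  {"offset": [0, 0, 0], "dr": [0, 0, 0]},
  {"offset": [0, 0, 0], "dr": [0, 0, 0]},
], gripper=1)

```text
time_s: 9.82
position: [0.545, -0.0087, 0.0701]
tcp_rot: [[0.103, 0.995, -0.001], [0.995, -0.103, -0.002], [-0.002, -0.001, -1.0]]
force: [-1.5, 0.6, 0.7]
opening: 0.268
grasp_force: 30.0
```

Request:
servo_tool([
  {"offset": [0, 0, -0.015], "dr": [0, 0, 0]},
  {"offset": [0, 0, -0.035], "dr": [0, 0, 0]},
  {"offset": [0, 0, -0.06], "dr": [0, 0, 0]},
  {"offset": [0, 0, -0.08], "dr": [0, 0, 0]},
  {"offset": [-0.006, -0.004, -0.09], "dr": [0, 0, 0]},
  {"offset": [-0.02, -0.014, -0.09], "dr": [0, 0, 0]},
  {"offset": [-0.039, -0.026, -0.09], "dr": [0, 0, 0]},
  {"offset": [-0.058, -0.039, -0.09], "dr": [0, 0, 0]},
  {"offset": [-0.077, -0.051, -0.09], "dr": [0, 0, 0]},
  {"offset": [-0.096, -0.064, -0.09], "dr": [0, 0, 0]},
  {"offset": [-0.114, -0.076, -0.09], "dr": [0, 0, 0]},
  {"offset": [-0.13, -0.087, -0.09], "dr": [0, 0, 0]},
  {"offset": [-0.141, -0.094, -0.085], "dr": [0, 0, 0]},
  {"offset": [-0.146, -0.097, -0.075], "dr": [0, 0, 0]},
  {"offset": [-0.146, -0.097, -0.067], "dr": [0, 0, 0]},
  {"offset": [-0.146, -0.097, -0.065], "dr": [0, 0, 0]},
  {"offset": [-0.146, -0.097, -0.065], "dr": [0, 0, 0]},
  {"offset": [-0.146, -0.097, -0.065], "dr": [0, 0, 0]},
])

```text
time_s: 11.32
position: [0.4342, -0.1435, 0.1352]
tcp_rot: [[0.103, 0.995, -0.0], [0.995, -0.103, -0.001], [-0.001, -0.0, -1.0]]
force: [0.6, -0.3, -0.8]
opening: 0.263
grasp_force: 30.0
```

Run:
```python
from h import *
from rig import bot,viewer
import cv2,pickle
s=bot.read_state();P=np.array(s['position']);print(s['time_s'],P,s['opening'],s['grasp_force'],np.round(s['tcp_rot'],3).tolist())
c=viewer.capture('side');pickle.dump(c,open('s4.pkl','wb'))
b=P+[0,0,-.062];print('expected bottom',proj(c,b),'eye',proj(c,[.4334,-.1444,.058]),'under',proj(c,[*P[:2],.058]))
a=c['color'][170:270,330:430,::-1];o=cv2.resize(a,(600,600),interpolation=cv2.INTER_CUBIC)
cv2.imwrite('pics/s4.png',o)
```

```text
11.3167 [ 0.43417885 -0.14348848  0.13521734] 0.2634257078485515 29.99819576740265 [[0.103, 0.995, -0.0], [0.995, -0.103, -0.001], [-0.001, -0.0, -1.0]]
expected bottom [375.84933814 230.04452623] eye [376.00901511 237.62602874] under [375.40906963 237.76277625]
```

View pics/s4.png

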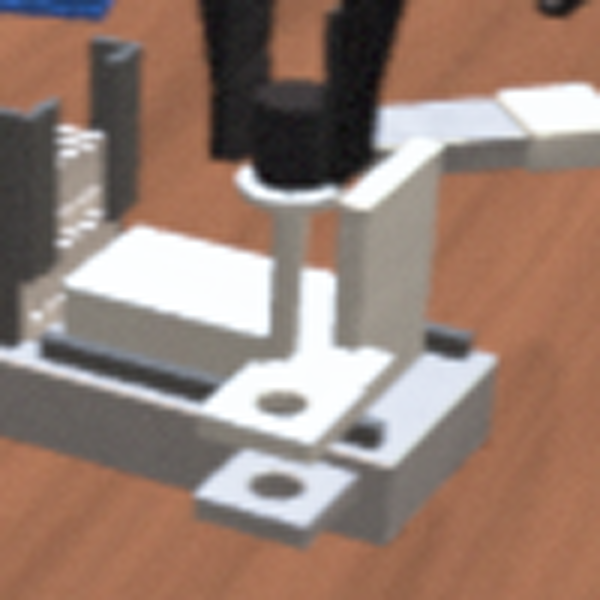

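The pin shaft (column 285 in the crop) stands right over the eye (282,402), within about 1 mm as expected from perspective. I'll lower while watching the force.

Request:
servo_tool([
  {"offset": [0, 0, 0.006], "dr": [0, 0, 0]},
  {"offset": [0, 0, 0.011], "dr": [0, 0, 0]},
  {"offset": [0, 0, 0.015], "dr": [0, 0, 0]},
  {"offset": [0, 0, 0.018], "dr": [0, 0, 0]},
  {"offset": [0, 0, 0.021], "dr": [0, 0, 0]},
  {"offset": [0, 0, 0.021], "dr": [0, 0, 0]},
])

```text
time_s: 11.87
position: [0.4337, -0.1437, 0.1138]
tcp_rot: [[0.103, 0.995, -0.001], [0.995, -0.103, -0.001], [-0.001, -0.001, -1.0]]
force: [-1.1, -0.3, -1.0]
opening: 0.268
grasp_force: 30.0
```

Request:
servo_tool([
  {"offset": [0, 0, 0.003], "dr": [0, 0, 0]},
  {"offset": [0, 0, 0.006], "dr": [0, 0, 0]},
  {"offset": [0, 0, 0.009], "dr": [0, 0, 0]},
  {"offset": [0, 0, 0.011], "dr": [0, 0, 0]},
  {"offset": [0, 0, 0.012], "dr": [0, 0, 0]},
  {"offset": [0, 0, 0.012], "dr": [0, 0, 0]},
])

```text
time_s: 12.37
position: [0.4339, -0.1439, 0.1022]
tcp_rot: [[0.103, 0.995, -0.0], [0.995, -0.103, -0.001], [-0.001, -0.0, -1.0]]
force: [-0.2, -0.3, -0.1]
opening: 0.262
grasp_force: 30.0
```

Request:
servo_tool([
  {"offset": [0, 0, 0.003], "dr": [0, 0, 0]},
  {"offset": [0, 0, 0.006], "dr": [0, 0, 0]},
  {"offset": [0, 0, 0.009], "dr": [0, 0, 0]},
  {"offset": [0, 0, 0.012], "dr": [0, 0, 0]},
  {"offset": [0, 0, 0.014], "dr": [0, 0, 0]},
  {"offset": [0, 0, 0.014], "dr": [0, 0, 0]},
])

```text
time_s: 12.87
position: [0.4337, -0.1438, 0.0879]
tcp_rot: [[0.103, 0.995, -0.001], [0.995, -0.103, -0.001], [-0.001, -0.001, -1.0]]
force: [-0.4, 0.8, 0.1]
opening: 0.263
grasp_force: 30.0
```

Request:
servo_tool([
  {"offset": [0, 0, 0.003], "dr": [0, 0, 0]},
  {"offset": [0, 0, 0.006], "dr": [0, 0, 0]},
  {"offset": [0, 0, 0.009], "dr": [0, 0, 0]},
  {"offset": [0, 0, 0.012], "dr": [0, 0, 0]},
  {"offset": [0, 0, 0.015], "dr": [0, 0, 0]},
  {"offset": [0, 0, 0.017], "dr": [0, 0, 0]},
  {"offset": [0, 0, 0.017], "dr": [0, 0, 0]},
])

```text
time_s: 13.45
position: [0.4338, -0.1439, 0.071]
tcp_rot: [[0.103, 0.995, -0.001], [0.995, -0.103, -0.001], [-0.001, -0.001, -1.0]]
force: [-0.6, 1.3, -0.6]
opening: 0.265
grasp_force: 30.0
```

Request:
servo_tool([
  {"offset": [0, 0, 0], "dr": [0, 0, 0]},
  {"offset": [0, 0, 0], "dr": [0, 0, 0]},
  {"offset": [0, 0, 0], "dr": [0, 0, 0]},
  {"offset": [0, 0, 0], "dr": [0, 0, 0]},
  {"offset": [0, 0, 0], "dr": [0, 0, 0]},
  {"offset": [0, 0, 0], "dr": [0, 0, 0]},
  {"offset": [0, 0, 0], "dr": [0, 0, 0]},
  {"offset": [0, 0, -0.01], "dr": [0, 0, 0]},
  {"offset": [0, 0, -0.03], "dr": [0, 0, 0]},
  {"offset": [0, 0, -0.06], "dr": [0, 0, 0]},
  {"offset": [0, 0, -0.09], "dr": [0, 0, 0]},
  {"offset": [0, 0, -0.12], "dr": [0, 0, 0]},
  {"offset": [0, 0, -0.13], "dr": [0, 0, 0]},
  {"offset": [0, 0, -0.13], "dr": [0, 0, 0]},
], gripper=-0.1)

```text
time_s: 14.62
position: [0.4358, -0.1447, 0.2043]
tcp_rot: [[0.103, 0.995, 0.006], [0.995, -0.103, -0.006], [-0.005, 0.007, -1.0]]
force: [1.1, -0.1, 0.6]
opening: 0.547
grasp_force: 0.0
```

Run:
```python
from rig import bot,viewer
import cv2
c=viewer.capture('side');print(bot.read_state()['time_s'])
cv2.imwrite('pics/s5.png',cv2.resize(c['color'][160:270,240:430,::-1],(760,440),interpolation=cv2.INTER_CUBIC))
```

```text
14.6667
```

View pics/s5.png

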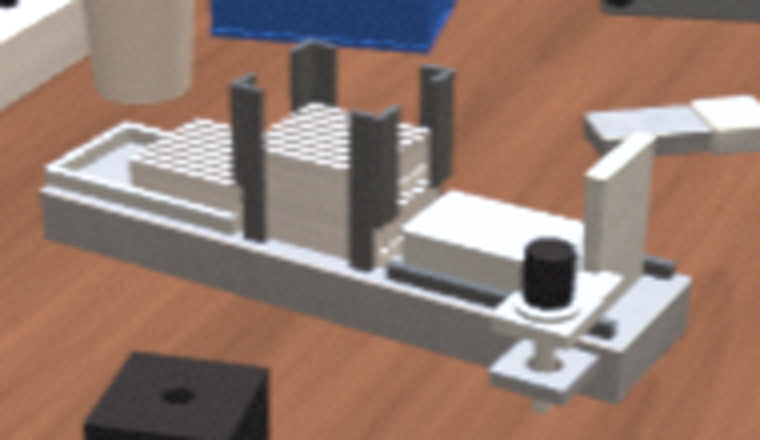

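The pin sits home with its flange on the eye (550,310) and its shaft through the lug. The heat sink is on the tray and the slide is back.

```bash
python3 -c "
from rig import ticket
print(ticket.hand_in())"
```

```text
the job is handed in; nothing more can be done
None
```

The job is handed in: one heat sink is on its tray, the slide is fully back, and the pin sits in the eye up to its flange; the hand-in returned no verdict.

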